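# Feel for the empty cells of a light-tight box and park two sample bottles

### The job

Put the two tall slim amber bottles into the light-tight box, one in each of its two empty cells, standing upright on the cell's floor. Four of the six cells already hold a short jar hidden under its flap, so feel for the empty ones by pressing slowly and gently: the flap of an empty cell swings down, the flap of a taken one stops after a few millimetres. Keep the bottles upright throughout and leave everything else on the bench where it stands.

Things in the scene. Friction and masses are not known exactly. Their poses are not given: they have to be found in the camera images.
- box: white light-tight box fixed to the bench, 126 (x) by 186 (y) by 65 high (mm); origin: centre of its underside, z up. 2 rows (x = -30, +30) of 3 upright cells (y = -60, 0, +60), 36 x 36 inside, floor 6 above the underside, walls between cells 24 thick. Each mouth is closed by a grey sprung flap; closed flaps look alike. Four cells hold a hidden jar, two are empty, different ones each time
- cell0 (a point): centre of a cell's mouth, level with the box's top, at x = -30, y = -60 (mm) in the box's axes. Flap 34 x 34, upper face 3 mm below the top, hinged on the cell's +x side. Cell empty: it swings right down (under 1 N at its middle, up to about 4 N pushing a bottle past it), springs back when let go. Taken: a 50 high jar below stops it hard after 2 to 4 mm
- cell1 (a point): centre of a cell's mouth, level with the box's top, at x = -30, y = 0 (mm) in the box's axes. Flap 34 x 34, upper face 3 mm below the top, hinged on the cell's +x side. Cell empty: it swings right down (under 1 N at its middle, up to about 4 N pushing a bottle past it), springs back when let go. Taken: a 50 high jar below stops it hard after 2 to 4 mm
- cell2 (a point): centre of a cell's mouth, level with the box's top, at x = -30, y = 60 (mm) in the box's axes. Flap 34 x 34, upper face 3 mm below the top, hinged on the cell's +x side. Cell empty: it swings right down (under 1 N at its middle, up to about 4 N pushing a bottle past it), springs back when let go. Taken: a 50 high jar below stops it hard after 2 to 4 mm
- cell3 (a point): centre of a cell's mouth, level with the box's top, at x = 30, y = -60 (mm) in the box's axes. Flap 34 x 34, upper face 3 mm below the top, hinged on the cell's +x side. Cell empty: it swings right down (under 1 N at its middle, up to about 4 N pushing a bottle past it), springs back when let go. Taken: a 50 high jar below stops it hard after 2 to 4 mm
- cell4 (a point): centre of a cell's mouth, level with the box's top, at x = 30, y = 0 (mm) in the box's axes. Flap 34 x 34, upper face 3 mm below the top, hinged on the cell's +x side. Cell empty: it swings right down (under 1 N at its middle, up to about 4 N pushing a bottle past it), springs back when let go. Taken: a 50 high jar below stops it hard after 2 to 4 mm
- cell5 (a point): centre of a cell's mouth, level with the box's top, at x = 30, y = 60 (mm) in the box's axes. Flap 34 x 34, upper face 3 mm below the top, hinged on the cell's +x side. Cell empty: it swings right down (under 1 N at its middle, up to about 4 N pushing a bottle past it), springs back when let go. Taken: a 50 high jar below stops it hard after 2 to 4 mm
- bottle_a: tall slim amber bottle, straight and round, 28 mm in diameter and 110 mm high, about 0.09 kg (0.07 to 0.13); white screw cap of the same 28 diameter from 83 to 110 mm above its foot, the place to grip; origin: centre of its foot, z up along it. Seated in a cell, its cap stands clear of the box: the foot is 59 mm below the box's top and 51 mm of the bottle stand out
- bottle_b: tall slim amber bottle, straight and round, 28 mm in diameter and 110 mm high, about 0.09 kg (0.07 to 0.13); white screw cap of the same 28 diameter from 83 to 110 mm above its foot, the place to grip; origin: centre of its foot, z up along it. Seated in a cell, its cap stands clear of the box: the foot is 59 mm below the box's top and 51 mm of the bottle stand out
- stout_jar: bystander: squat amber jar, 48 in diameter and 62 high (mm); origin: centre of its underside
- beaker: bystander: open white cup, 54 in diameter and 70 high (mm); origin: centre of its underside
- wash_bottle: bystander: white bottle with a blue cap, 64 in diameter and 150 high (mm), beyond the box; origin: centre of its underside
- reagent: bystander: large amber bottle, 76 in diameter and 160 high (mm), beyond the box; origin: centre of its underside
- forceps: bystander: steel forceps, 110 long, 5 high (mm), lying flat beyond the box; origin: its middle on the bench
Things that resemble listed ones, but are neither listed nor needed, are in the scene too. What is shaped like the bottle_a but green is not meant. Leave any yellow look-alike of the bottle_b alone.

How it is judged:
On the way:
1. a first bottle stands on the floor of an empty cell (((z of bottle_a in the frame of box below 0.012 m and x of bottle_a in the frame of box between -0.055 and 0.055 m and y of bottle_a in the frame of box between -0.085 and 0.085 m and angle between bottle_a's own z axis and vertical below 0.2 rad) or (z of bottle_b in the frame of box below 0.012 m and x of bottle_b in the frame of box between -0.055 and 0.055 m and y of bottle_b in the frame of box between -0.085 and 0.085 m and angle between bottle_b's own z axis and vertical below 0.2 rad))), for 0.2 s.
At the end, for the whole second after the job is handed in: Both tall bottles stand inside the box, each in a cell of its own, with the foot on the cell's floor (within 6 mm), within 0.2 rad of upright, released and at rest (z of each of bottle_a, bottle_b in the frame of box below 0.012 m and x of bottle_a in the frame of box between -0.055 and 0.055 m and y of bottle_a in the frame of box between -0.085 and 0.085 m and angle between each of bottle_a, bottle_b's own z axis and vertical below 0.2 rad and x of bottle_b in the frame of box between -0.055 and 0.055 m and y of bottle_b in the frame of box between -0.085 and 0.085 m and linear speed of each of bottle_a, bottle_b below 0.02 m/s); the robot touches nothing.
It fails at once if the box or a flap is pressed with more than 80 N by a held bottle or by the gripper (contact force between box and bottle_a above 80 N or contact force between box and bottle_b above 80 N or contact force between box and the fingers above 80 N or contact force between box and the arm above 80 N).
It fails at once if a tall bottle is tipped by more than 0.7 rad (angle between any of bottle_a, bottle_b's own z axis and vertical above 0.7 rad).
It fails at once if a bystander is moved by more than 30 mm (distance of any of stout_jar, beaker, wash_bottle, reagent, forceps from where it was at the start of the episode above 0.03 m).
It also fails if it takes over 72 s, if anything falls off the work surface, if the arm or the gripper's body presses on something with over 40 N, if the wrist force passes 120 N, or if a joint passes its speed limit or range.

### The arm

A 6-joint arm with a two-finger parallel gripper is mounted at the origin on the work surface. World frame = base frame: x ahead of the robot, y to its left, z up, the work surface at z = 0. Lengths are in m, angles in rad, forces in N, time in s.
With the tool pointing down it reaches from about 0.3 to 0.95 m from the base axis. Payload 3.1 kg.
Tool frame: the origin (TCP) lies midway between the tips of the shut fingers; the grasp point (between the pads) lies 19 mm behind it (env.pinch_z is the x of the grasp point in the tool frame, in m); x points along the fingers, z is the direction in which the jaws open and shut, and the axes are right-handed (so a half turn about x gives the same grasp; the last joint's range is limited). The gripper opens to 85 mm and grips with 20 to 120 N. Pads are 22 mm wide; open, the fingers measure 114 mm over their backs; the gripper's body (76 mm by 85 mm) begins 54 mm behind the grasp point. The pads swing forward as they close: fully open they stand 13 mm farther back than shut.
Start: joints at [-1.335, 0.308, 1.634, -0, 1.2, -0.07], TCP at [0.188, -0.596, 0.231] pointing down, gripper open.
Joint ranges: [-3.06, 3.06], [-0.79, 1.96], [0.05, 2.63], [-1.19, 4.34], [0.05, 2.64], [-2.94, 2.94]. Speed limits (rad/s): [2.79, 2.79, 3.14, 3.14, 3.14, 3.14].

### API

Orientations are given as a rotation vector (axis times angle).
In Python, from workcell import env, eyes, workorder gives the robot as it stands.
- The arm moves only by the tool servo_tool, never from a script. Its arguments are lists of equal length, an entry for each row: "rot": the turn, a rotation vector about the tool's x, y, z in degrees, a list of three; "offset": the shift along the tool's x, y, z in cm, a list of three; "jaw": the opening, from 0 (shut) to 1 (fully open). A call has 1 to 20 rows; each row shifts and turns the commanded pose from where the row before left it, along the tool's axes as they then stand; what a row does not reach is not made up. A row lasts 1/8 s, in which the tool goes at most 62.5 mm and 10.7 degrees, less where a joint would pass 70% of its speed; a pose out of reach is approached as far as the arm can. A call is refused whole if a number of a shift passes 6.25 or a number of a turn 10.7, either way. A call with a gripper value outside its range is refused whole. The fingers move at their own pace and stop on an object; "squeeze" is the grip in N (left out, the last holds). Time passes only in rows, so rows that do not move let the fingers close. It gives the time, the measured TCP pose, the force and the opening at its end, in the units of the state.
- env.get_obs(): the state, without advancing time (a new reading comes with each control period).
- eyes.snapshot(name): name is "scene" or "top" or "wrist"; returns the picture (400x640x3 uint8, blue, green, red); there is no depth.
- eyes.camera_params(name): a dict with "intrinsics" (3x3 intrinsics, pixels), "T" (4x4, takes a point from camera to world coordinates); the wrist camera has in their place "tool_from_camera" (4x4, takes a point from camera to tool coordinates, whose origin is the TCP and whose axes are the tool frame's). Camera axes: x right, y down, z forward; pixel columns grow to the right and rows downward; lengths in m; the calibration is good to about 2 mm. A picture is of the moment at which its call begins: read the wrist's pose just before it. camera_params takes no time and is no camera call.
- workorder.finish_job(): hands the job in, once; it reports no verdict.
The state is a dict: "time": time; "qpos": joint angles; "joint_vel": joint speeds; "joint_efforts": joint torques, N m; "eef_pos": TCP position; "tcp_rot": TCP orientation; "wrist_force": force on the tool from outside, world axes, zero at the start; "ft_torque": the same for the moment, N m; "opening": finger opening in m.
Only numpy, scipy, OpenCV 4.12 (cv2) and the standard library are available. Lean on these libraries where they do the work, as an engineer would, in place of code of your own. Each camera call takes 0.05 s, during which the arm holds its last target.

## Working session

There is one attempt and no reset: what is moved stays moved. The work goes in short steps, Python scripts to look and compute and a tool call to move; the robot and the scene stay as the last step left them, time stands still between calls to the robot, and variables do not carry over. Pictures are saved under pics/ and viewed, and the job is handed in when it is done.

Besides the shell and the picture viewer there is one more tool, called after ">>>" by a JSON object that holds its "fn" and its "kwargs". servo_tool: Moves the arm, as the interface text tells. Its arguments: {"type":"object","properties":{"rot":{"type":"array","items":{"type":"array","items":{"type":"number"}}},"offset":{"type":"array","items":{"type":"array","items":{"type":"number"}}},"jaw":{"type":"array","items":{"type":"number"}},"squeeze":{"type":"number"}},"required":["rot","offset","jaw"]}

```bash
ls; mkdir -p pics; python3 - <<'E'
from workcell import env,eyes,workorder
import cv2,numpy as np
o=env.get_obs();print(o, env.pinch_z)
for n in("scene","top","wrist"):
    cv2.imwrite(f"pics/{n}0.png",eyes.snapshot(n));p=eyes.camera_params(n)
    print(n,{k:np.round(v,4).tolist() if not isinstance(v,str) else v for k,v in p.items()})
E
```

```text
pics
{'time': 0.0, 'qpos': array([-1.33470043e+00,  3.09018648e-01,  1.63520657e+00, -1.96399100e-05,
        1.19968795e+00, -6.97006867e-02]), 'joint_vel': array([-6.89291327e-04, -1.19292633e-04,  7.78958264e-04, -8.24497809e-04,
       -1.35185377e-03,  7.69560723e-05]), 'joint_efforts': array([ 2.26527400e-04, -4.15248907e+01, -2.76665819e+01,  7.62184709e-05,
        1.02708436e-02, -1.14204471e-05]), 'eef_pos': array([ 0.18793155, -0.59520624,  0.23002904]), 'tcp_rot': array([ 0.98252828,  1.34031976, -0.9800635 ]), 'wrist_force': array([ 0.39120854,  0.12503866, -0.14320321]), 'ft_torque': array([-0.00535962, -0.00509983,  0.01689951]), 'opening': 0.08540906576409807} -0.0187
scene {'intrinsics': [[462.7922, 0.0, 325.2163], [0.0, 462.7922, 202.7282], [0.0, 0.0, 1.0]], 'T': [[-0.057, 0.8361, -0.5456, 1.1101], [0.9983, 0.0426, -0.039, 0.0459], [-0.0093, -0.547, -0.8371, 0.9062], [0.0, 0.0, 0.0, 1.0]]}
top {'intrinsics': [[518.9713, 0.0, 307.7185], [0.0, 518.9713, 198.6326], [0.0, 0.0, 1.0]], 'T': [[-0.003, -0.991, 0.1336, 0.3726], [-0.9999, 0.0043, 0.0094, -0.0112], [-0.0099, -0.1336, -0.991, 1.4178], [0.0, 0.0, 0.0, 1.0]]}
wrist {'intrinsics': [[280.8281, 0.0, 318.9985], [0.0, 280.8281, 195.2317], [0.0, 0.0, 1.0]], 'tool_from_camera': [[-0.0005, -0.3103, 0.9506, -0.1439], [0.0008, -0.9506, -0.3103, 0.0796], [1.0, 0.0006, 0.0007, -0.0003], [0.0, 0.0, 0.0, 1.0]]}
```

View pics/scene0.png

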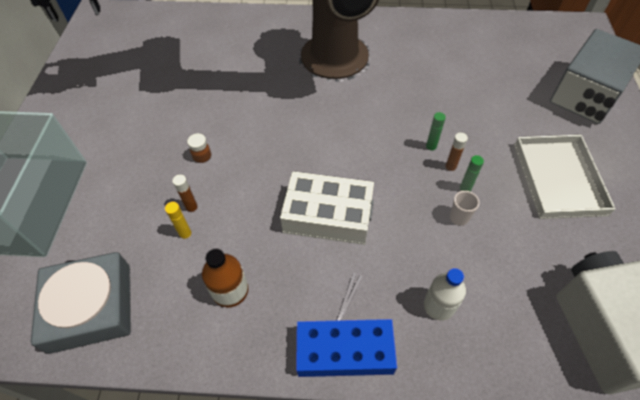

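View pics/top0.png

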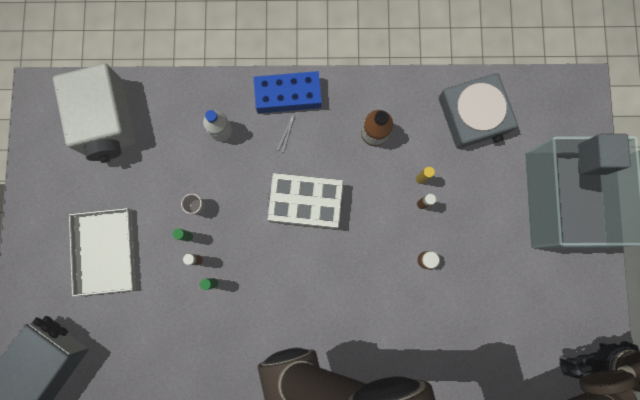

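View pics/wrist0.png

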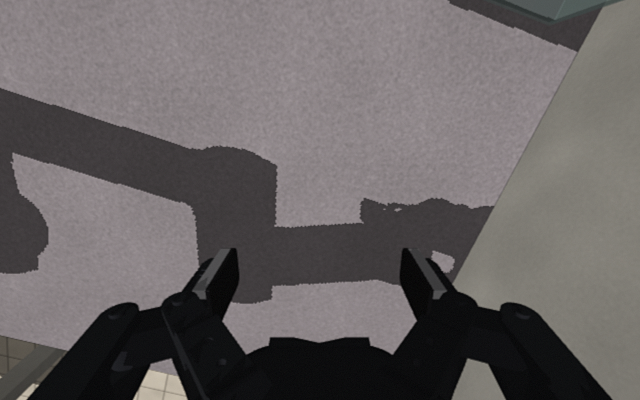

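Tall slim candidates in the scene view are amber with a white cap at (185,193) and (456,152), yellow at (178,220), and green at (436,131) and (473,172). The two white-capped amber ones fit the description. The squat one at (199,148) is stout_jar. I'll confirm this in an enlarged crop.

```bash
cat > h.py <<'E'
import numpy as np,cv2
from workcell import env,eyes
from scipy.spatial.transform import Rotation as R
def onplane(n,uv,z):
    p=eyes.camera_params(n);K=np.array(p['intrinsics']);T=np.array(p['T'])
    d=T[:3,:3]@np.linalg.solve(K,np.array([uv[0],uv[1],1.]));o=T[:3,3]
    return o+d*(z-o[2])/d[2]
def proj(n,P):
    p=eyes.camera_params(n);K=np.array(p['intrinsics']);T=np.linalg.inv(np.array(p['T']))
    c=K@(T[:3,:3]@np.asarray(P,float)+T[:3,3]);return c[:2]/c[2]
E
python3 - <<'E'
import cv2,numpy as np
s=cv2.imread('pics/scene0.png');t=cv2.imread('pics/top0.png')
f=lambda im,x,y,w,h,k:cv2.resize(im[y:y+h,x:x+w],None,fx=k,fy=k,interpolation=cv2.INTER_CUBIC)
a=f(s,150,120,80,130,4);b=f(s,410,100,80,130,4)
cv2.imwrite('pics/crop1.png',np.hstack([a,b]))
a=f(t,400,160,60,60,5);b=f(t,160,230,60,60,5)
cv2.imwrite('pics/crop2.png',np.hstack([a,b]))
cv2.imwrite('pics/crop3.png',f(t,255,160,100,80,8))
cv2.imwrite('pics/crop4.png',f(s,270,160,120,90,6))
E
```

```text
(no output)
```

View pics/crop1.png

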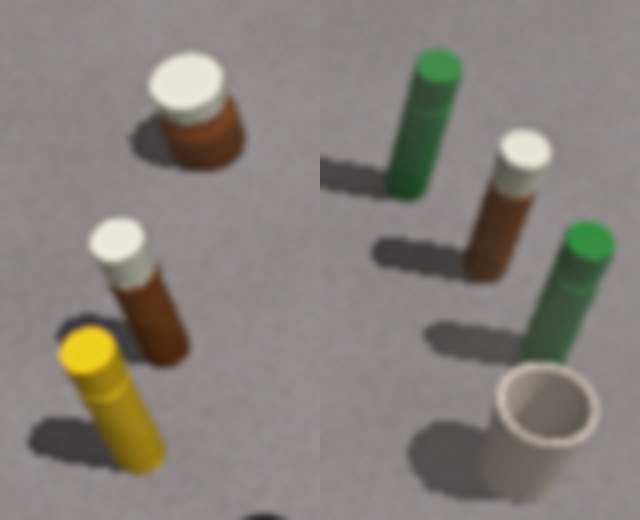

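View pics/crop2.png

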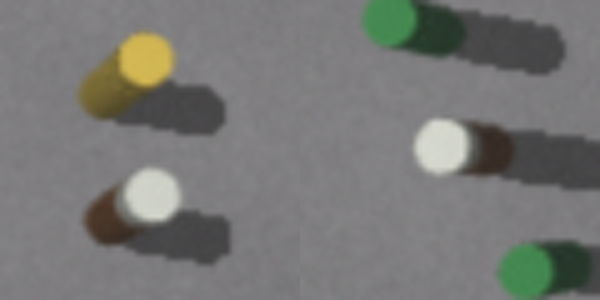

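View pics/crop3.png

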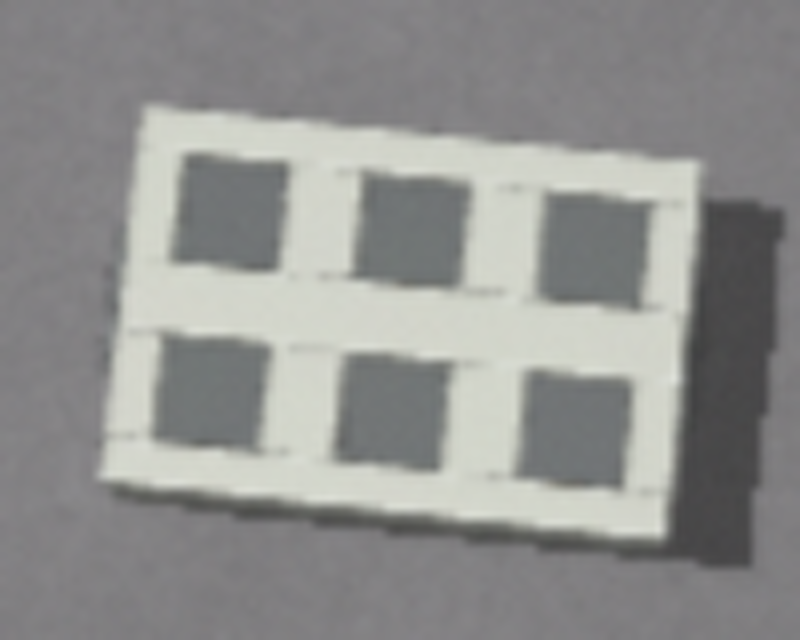

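View pics/crop4.png

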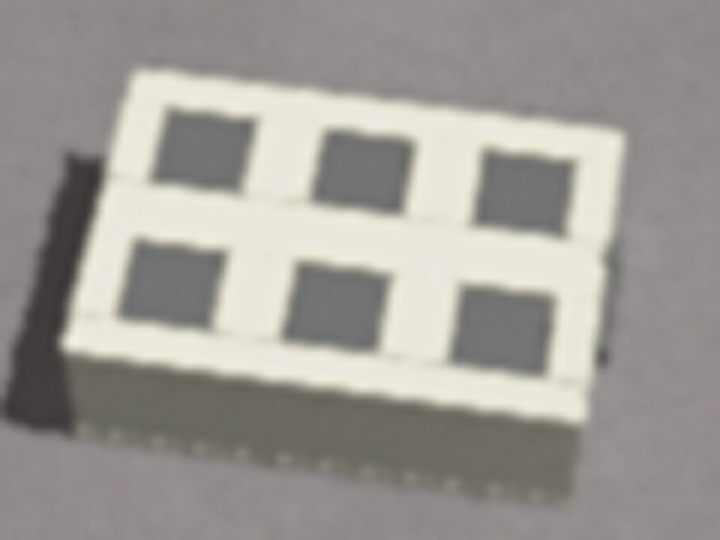

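The crops confirm both tall amber bottles with white caps: scene (180,181) and (461,138), top (430,199) and (188.5,259). Next I'll measure the caps and the box.

```bash
cat > meas.py <<'E'
from h import *
from scipy.optimize import least_squares
def cent(im,x,y,w,h,lo,hi,top=1):
    hsv=cv2.cvtColor(im,cv2.COLOR_BGR2HSV)[y:y+h,x:x+w]
    m=cv2.inRange(hsv,np.array(lo),np.array(hi))
    n,l,st,c=cv2.connectedComponentsWithStats(m);i=1+np.argsort(-st[1:,4])[:top]
    return [(c[k]+[x,y],st[k,4]) for k in i]
t=cv2.imread('pics/top0.png');s=cv2.imread('pics/scene0.png')
for nm,n,im,b in(('L',"top",t,(420,190,20,18)),('R',"top",t,(180,250,18,18)),('L',"scene",s,(170,170,20,20)),('R',"scene",s,(448,128,22,20))):
    c,a=cent(im,*b,(0,0,150),(179,60,255))[0]; print(nm,n,c.round(1),a,onplane(n,c,.110).round(4))
# flaps
obs=[]
for n,im,b in(("top",t,(265,172,82,60)),("scene",s,(280,170,95,60))):
    x,y,w,h=b;g=cv2.cvtColor(im,cv2.COLOR_BGR2GRAY)
    roi=im[y:y+h,x:x+w];wm=cv2.inRange(g[y:y+h,x:x+w],165,255)
    cnt=max(cv2.findContours(wm,0,2)[0],key=cv2.contourArea);hull=np.zeros_like(wm);cv2.fillPoly(hull,[cv2.convexHull(cnt)],255)
    hull=cv2.erode(hull,np.ones((5,5)))
    m=cv2.bitwise_and(hull,cv2.inRange(g[y:y+h,x:x+w],0,165))
    k,l,st,c=cv2.connectedComponentsWithStats(m)
    P=[onplane(n,c[i]+[x,y],.062)[:2] for i in range(1,k) if st[i,4]>40]
    print(n,len(P),np.round(P,4).tolist(),st[1:,4]);obs.append(np.array(P))
M=np.array([(x,y) for x in(-.03,.03) for y in(-.06,0,.06)])
def fit(P):
    def f(q):
        c,s_=np.cos(q[2]),np.sin(q[2]);W=M@np.array([[c,s_],[-s_,c]])+q[:2]
        return (W-np.array([P[np.argmin(((P-w)**2).sum(1))] for w in W])).ravel()
    r=least_squares(f,[*P.mean(0),-0.1]);return r.x,np.abs(r.fun).max()
for P in obs: print(fit(P))
E
python3 meas.py
```

```text
L top [430.1 198.3] 98 [ 0.5484 -0.3092  0.11  ]
R top [187.7 258.9] 102 [0.3977 0.3028 0.11  ]
L scene [179.3 179.9] 169 [ 0.5491 -0.3051  0.11  ]
R scene [461.1 136.6] 125 [0.3975 0.3052 0.11  ]
top 6 [[0.5891, 0.0662], [0.5827, 0.0065], [0.5759, -0.0538], [0.5293, 0.0724], [0.5231, 0.0128], [0.5166, -0.0469]] [191 191 190 193 191 193]
scene 6 [[0.5144, -0.045], [0.5211, 0.0151], [0.5275, 0.0746], [0.5742, -0.0514], [0.5808, 0.0084], [0.5876, 0.0684]] [190 193 196 210 216 217   1]
(array([ 0.55277487,  0.00953963, -0.10798414]), np.float64(0.00043500398467850865))
(array([ 0.55094194,  0.01168736, -0.10899362]), np.float64(0.00033804429953310233))
```

```bash
cat >> h.py <<'E'
BX=np.array([.5519,.0106]);YAW=-.1085
L=np.array([.5488,-.307]);Rb=np.array([.3976,.304])
def box2w(x,y,z=0):
    c,s=np.cos(YAW),np.sin(YAW);return np.array([BX[0]+c*x-s*y,BX[1]+s*x+c*y,z])
CELLS=[(x,y) for x in(-.03,.03) for y in(-.06,0,.06)]
def down(yaw):
    # tool x=-Z, tool z at world heading yaw
    z=np.array([np.cos(yaw),np.sin(yaw),0]);x=np.array([0,0,-1.]);return R.from_matrix(np.c_[x,np.cross(z,x),z])
def plan(p,yaw=None):
    o=env.get_obs();r=R.from_rotvec(o['tcp_rot']);M=r.as_matrix()
    jy=np.arctan2(M[1,2],M[0,2])
    print('t',round(o['time'],2),'tcp',o['eef_pos'].round(4),'tilt',np.degrees(np.arccos(-M[2,0])).round(2),'jawyaw deg',np.degrees(jy).round(2),'F',o['wrist_force'].round(1),'open',round(o['opening'],4),'q6',o['qpos'][5].round(2))
    if yaw is not None:
        yaw=jy+(yaw-jy+np.pi/2)%np.pi-np.pi/2
        rel=(r.inv()*down(yaw)).as_rotvec(degrees=True);print('rot deg',rel.round(2))
        print('off cm (final axes)',(down(yaw).inv().apply(np.array(p)-o['eef_pos'])*100).round(2))
    print('off cm (current axes)',(r.inv().apply(np.array(p)-o['eef_pos'])*100).round(2))
E
python3 - <<'E'
from h import *
for i,c in enumerate(CELLS): print(i,box2w(*c,.1).round(4))
plan(box2w(-.03,-.06,.12),YAW+np.pi/2)
plan([*L,.2],np.pi/2)
for n,uv,z in(("top",(426,172),.11),("top",(179,234),.11),("top",(206,284),.11),("top",(192,203),.07),("top",(430,260),.062)): print(onplane(n,uv,z).round(3))
E
```

```text
0 [ 0.5156 -0.0458  0.1   ]
1 [0.5221 0.0138 0.1   ]
2 [0.5286 0.0735 0.1   ]
3 [ 0.5752 -0.0523  0.1   ]
4 [0.5817 0.0074 0.1   ]
5 [0.5882 0.067  0.1   ]
t 0.15 tcp [ 0.188  -0.5954  0.2303] tilt 0.11 jawyaw deg -72.48 F [0.4 0.3 1.1] open 0.0851 q6 -0.07
rot deg [ 2.374e+01 -1.100e-01  1.000e-02]
off cm (final axes) [ 11.03  26.62 -58.18]
off cm (current axes) [ 11.12  47.78 -42.53]
t 0.15 tcp [ 0.188  -0.5954  0.2303] tilt 0.11 jawyaw deg -72.48 F [0.4 0.3 1.1] open 0.0851 q6 -0.07
rot deg [ 1.752e+01 -1.100e-01  1.000e-02]
off cm (final axes) [  3.03  36.08 -28.84]
off cm (current axes) [  3.07  43.09 -16.63]
[ 0.616 -0.301  0.11 ]
[0.46  0.327 0.11 ]
[0.335 0.255 0.11 ]
[0.544 0.305 0.07 ]
[ 0.394 -0.314  0.062]
```

```bash
python3 - <<'E'
from h import *
plan([.58,.007,.23],YAW+np.pi/2)
E
```

```text
t 0.15 tcp [ 0.188  -0.5954  0.2303] tilt 0.11 jawyaw deg -72.48 F [0.4 0.3 1.1] open 0.0851 q6 -0.07
rot deg [ 2.374e+01 -1.100e-01  1.000e-02]
off cm (final axes) [ 3.000e-02  3.245e+01 -6.413e+01]
off cm (current axes) [  0.12  55.52 -45.64]
```

>>> {"fn": "servo_tool", "kwargs": {"rot": [[8,0,0],[8,0,0],[7.74,-0.1,0],[0,0,0],[0,0,0],[0,0,0],[0,0,0],[0,0,0],[0,0,0],[0,0,0],[0,0,0],[0,0,0],[0,0,0],[0,0,0],[0,0,0],[0,0,0],[0,0,0],[0,0,0]], "offset": [[0,0,0],[0,0,0],[0,0,0],[0,2.16,-4.27],[0,2.16,-4.27],[0,2.16,-4.27],[0,2.16,-4.27],[0,2.16,-4.27],[0,2.16,-4.27],[0,2.16,-4.27],[0,2.16,-4.27],[0,2.16,-4.27],[0,2.16,-4.27],[0,2.16,-4.27],[0,2.16,-4.27],[0,2.16,-4.27],[0,2.16,-4.27],[0,2.16,-4.27]], "jaw": [0,0,0,0,0,0,0,0,0,0,0,0,0,0,0,0,0,0]}}

```text
time: 2.4
eef_pos: [0.5801, 0.007, 0.2299]
tcp_rot: [1.287, 1.155, -1.29]
wrist_force: [0.0, -0.7, -0.1]
opening: -0.0004
```

```bash
python3 - <<'E'
from h import *
plan(box2w(-.03,-.06,.085),YAW+np.pi/2)
o=env.get_obs();np.savez('w1.npz',p=o['eef_pos'],r=o['tcp_rot']);cv2.imwrite('pics/wrist1.png',eyes.snapshot('wrist'))
plan(box2w(-.03,-.06,.085),YAW+np.pi/2)
E
```

```text
t 2.4 tcp [0.5801 0.007  0.2299] tilt 0.11 jawyaw deg -96.21 F [ 0.  -0.7 -0.1] open -0.0004 q6 1.62
rot deg [0.01 0.11 0.01]
off cm (final axes) [14.49 -5.84  5.95]
off cm (current axes) [14.5  -5.84  5.92]
t 2.45 tcp [0.5832 0.012  0.2302] tilt 0.29 jawyaw deg -96.09 F [2.8 2.8 0.4] open -0.0001 q6 1.62
rot deg [ 0.13 -0.2  -0.2 ]
off cm (final axes) [14.52 -6.1   6.48]
off cm (current axes) [14.47 -6.16  6.52]
```

View pics/wrist1.png

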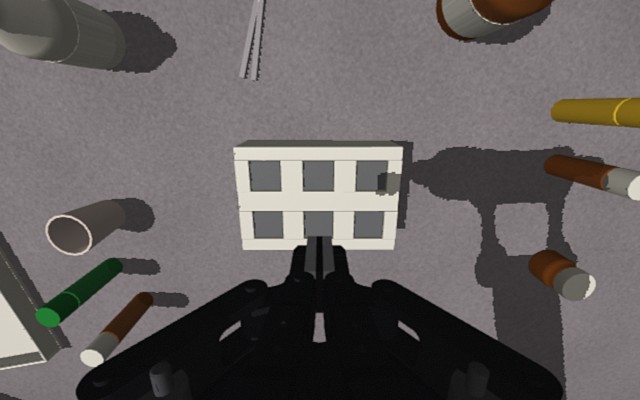

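>>> {"fn": "servo_tool", "kwargs": {"rot": [[0,0,0],[0,0,0],[0,0,0]], "offset": [[0,3,0],[0,0,0],[0,0,0]], "jaw": [0,0,0]}}

```text
time: 2.82
eef_pos: [0.6083, 0.0022, 0.2296]
tcp_rot: [1.287, 1.156, -1.291]
wrist_force: [0.0, 0.1, -0.8]
opening: 0.0002
```

```bash
cat >> h.py <<'E'
def wrist(name):
    o=env.get_obs();im=eyes.snapshot('wrist');cv2.imwrite(f'pics/{name}.png',im);o2=env.get_obs()
    np.savez(f'{name}.npz',p=o['eef_pos'],r=o['tcp_rot']);print('drift mm',((o2['eef_pos']-o['eef_pos'])*1e3).round(1));return im
def wT(name):
    p=eyes.camera_params('wrist');d=np.load(f'{name}.npz');T=np.eye(4);T[:3,:3]=R.from_rotvec(d['r']).as_matrix();T[:3,3]=d['p']
    return np.array(p['intrinsics']),T@np.array(p['tool_from_camera'])
def wplane(name,uv,z):
    K,T=wT(name);d=T[:3,:3]@np.linalg.solve(K,[uv[0],uv[1],1.]);o=T[:3,3];return o+d*(z-o[2])/d[2]
def wproj(name,P):
    K,T=wT(name);T=np.linalg.inv(T);c=K@(T[:3,:3]@np.asarray(P,float)+T[:3,3]);return c[:2]/c[2]
E
python3 - <<'E'
from h import *
im=wrist('wrist2')
g=cv2.cvtColor(im,cv2.COLOR_BGR2GRAY)
for c in CELLS:
    pr=wproj('wrist2',box2w(*c,.062));cv2.circle(im,tuple(pr.round().astype(int).tolist()),2,(0,0,255),-1)
cv2.imwrite('pics/w2b.png',im)
plan(box2w(-.03,-.06,.085),YAW+np.pi/2)
E
```

```text
drift mm [-0.1 -0.1  0.1]
t 2.88 tcp [0.6082 0.0021 0.2297] tilt 0.14 jawyaw deg -96.25 F [ 0.   0.2 -0.4] open -0.0002 q6 1.61
rot deg [-0.03  0.1   0.1 ]
off cm (final axes) [14.47 -8.69  5.77]
off cm (current axes) [14.5  -8.66  5.75]
```

View pics/w2b.png

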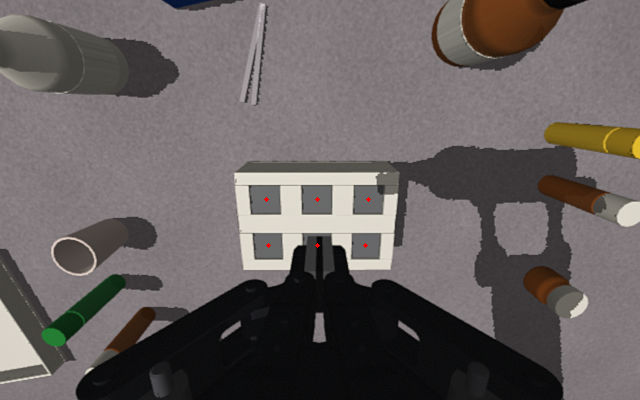

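```bash
python3 - <<'E'
from h import *
im=cv2.imread('pics/wrist2.png');g=cv2.cvtColor(im,cv2.COLOR_BGR2GRAY)
for c in CELLS:
    P=box2w(*c,.062);pr=wproj('wrist2',P).round().astype(int)
    x,y=pr-22;m=cv2.inRange(g[y:y+44,x:x+44],80,150);n,l,st,ce=cv2.connectedComponentsWithStats(m)
    k=l[22,22];q=wplane('wrist2',ce[k]+[x,y],.062);print(c,st[k].tolist(),((q-P)*1e3).round(1))
E
```

```text
(-0.03, -0.06) [8, 10, 30, 26, 739] [-1.1 -0.5  0. ]
(-0.03, 0) [0, 0, 44, 44, 1791] [-0.5  0.4  0. ]
(-0.03, 0.06) [7, 10, 30, 27, 734] [-1.1  0.8  0. ]
(0.03, -0.06) [7, 0, 37, 38, 980] [ 1.6 -2.5  0. ]
(0.03, 0) [6, 8, 32, 30, 885] [-0.5  0.3  0. ]
(0.03, 0.06) [5, 8, 32, 30, 885] [-0.5  0.7  0. ]
```

```bash
sed -i 's/BX=np.array(.*/BX=np.array([.5514,.0110]);YAW=-.1085/' h.py; sed -i 's/^BX=.*YAW=-.1085;.*/&/' h.py; python3 - <<'E'
from h import *
plan(box2w(.03,0,.070),YAW+np.pi/2)
E
```

```text
t 2.88 tcp [0.6082 0.0021 0.2297] tilt 0.14 jawyaw deg -96.25 F [ 0.   0.2 -0.4] open -0.0002 q6 1.61
rot deg [-0.03  0.1   0.1 ]
off cm (final axes) [15.97 -2.74 -0.27]
off cm (current axes) [15.98 -2.72 -0.29]
```

>>> {"fn": "servo_tool", "kwargs": {"rot": [[0,0.1,0.1],[0,0,0],[0,0,0],[0,0,0],[0,0,0],[0,0,0],[0,0,0]], "offset": [[2,-1.37,-0.14],[3.5,-1.37,-0.14],[4,0,0],[3.47,0,0],[2,0,0],[1,0,0],[0,0,0]], "jaw": [0,0,0,0,0,0,0]}}

```text
time: 3.75
eef_pos: [0.5828, 0.0079, 0.0705]
tcp_rot: [1.29, 1.155, -1.288]
wrist_force: [0.3, 0.1, 0.1]
opening: 0.0001
```

>>> {"fn": "servo_tool", "kwargs": {"rot": [[0,0,0],[0,0,0],[0,0,0]], "offset": [[0.4,0,0],[0.4,0,0],[0.2,0,0]], "jaw": [0,0,0]}}

```text
time: 4.12
eef_pos: [0.5831, 0.0081, 0.0608]
tcp_rot: [1.29, 1.154, -1.287]
wrist_force: [-0.4, 0.2, 5.3]
opening: -0.0001
```

>>> {"fn": "servo_tool", "kwargs": {"rot": [[0,0,0],[0,0,0]], "offset": [[0.1,0,0],[0,0,0]], "jaw": [0,0]}}

```text
time: 4.38
eef_pos: [0.5832, 0.008, 0.0608]
tcp_rot: [1.29, 1.154, -1.287]
wrist_force: [-1.7, -0.2, 6.0]
opening: 0.0
```

>>> {"fn": "servo_tool", "kwargs": {"rot": [[0,0,0],[0,0,0]], "offset": [[0.2,0,0],[0,0,0]], "jaw": [0,0]}}

```text
time: 4.62
eef_pos: [0.5833, 0.0081, 0.0605]
tcp_rot: [1.289, 1.155, -1.287]
wrist_force: [-6.7, -0.1, 15.2]
opening: -0.0003
```

```bash
python3 - <<'E'
from h import *
plan(box2w(.03,.06,.066),YAW+np.pi/2)
E
```

```text
t 4.62 tcp [0.5833 0.0081 0.0605] tilt 0.1 jawyaw deg -96.21 F [-6.7 -0.1 15.2] open -0.0003 q6 1.62
rot deg [ 0.01  0.   -0.1 ]
off cm (final axes) [-0.55 -0.2  -5.95]
off cm (current axes) [-0.55 -0.2  -5.95]
```

>>> {"fn": "servo_tool", "kwargs": {"rot": [[0,0,0],[0,0,0],[0,0,0],[0,0,0],[0,0,0],[0,0,0],[0,0,0],[0,0,0]], "offset": [[-1.6,0,0],[0,-0.1,-3],[0,-0.1,-2.95],[0,0,0],[0.6,0,0],[0.4,0,0],[0.3,0,0],[0.2,0,0]], "jaw": [0,0,0,0,0,0,0,0]}}

```text
time: 5.62
eef_pos: [0.5871, 0.0668, 0.0581]
tcp_rot: [1.29, 1.154, -1.288]
wrist_force: [-0.8, -0.5, -0.0]
opening: -0.0001
```

>>> {"fn": "servo_tool", "kwargs": {"rot": [[0,0,0]], "offset": [[0.1,0,0]], "jaw": [0]}}

```text
time: 5.75
eef_pos: [0.5872, 0.0671, 0.0573]
tcp_rot: [1.29, 1.154, -1.288]
wrist_force: [0.4, -1.0, 1.0]
opening: 0.0001
```

Cell 5 gives way with almost no force, so I'll press a bit further to be sure.

>>> {"fn": "servo_tool", "kwargs": {"rot": [[0,0,0],[0,0,0],[0,0,0]], "offset": [[0.2,0,0],[0.3,0,0],[0.2,0,0]], "jaw": [0,0,0]}}

```text
time: 6.12
eef_pos: [0.5872, 0.0675, 0.0503]
tcp_rot: [1.289, 1.155, -1.287]
wrist_force: [0.0, -0.0, 0.5]
opening: 0.0
```

```bash
python3 - <<'E'
from h import *
plan(box2w(-.03,.06,.066),YAW+np.pi/2)
E
```

```text
t 6.12 tcp [0.5872 0.0675 0.0503] tilt 0.1 jawyaw deg -96.21 F [ 0.  -0.   0.5] open 0.0 q6 1.72
rot deg [ 0.  -0.  -0.1]
off cm (final axes) [-1.57 -5.95  0.01]
off cm (current axes) [-1.58 -5.95  0.01]
```

Cell 5 is empty: 12 mm down at 0.5 N. Next is cell 2.

>>> {"fn": "servo_tool", "kwargs": {"rot": [[0,0,0],[0,0,0],[0,0,0],[0,0,0],[0,0,0],[0,0,0],[0,0,0],[0,0,0]], "offset": [[-2.2,0,0],[0,-3,0],[0,-2.95,0],[0,0,0],[0.5,0,0],[0.4,0,0],[0.3,0,0],[0.2,0,0]], "jaw": [0,0,0,0,0,0,0,0]}}

```text
time: 7.12
eef_pos: [0.5292, 0.0738, 0.0603]
tcp_rot: [1.289, 1.154, -1.288]
wrist_force: [-7.3, -0.2, 23.4]
opening: 0.0002
```

>>> {"fn": "servo_tool", "kwargs": {"rot": [[0,0,0],[0,0,0]], "offset": [[0.1,0,0],[0,0,0]], "jaw": [0,0]}}

```text
time: 7.38
eef_pos: [0.5292, 0.0738, 0.0603]
tcp_rot: [1.289, 1.154, -1.287]
wrist_force: [-6.9, -1.8, 19.1]
opening: -0.0002
```

```bash
python3 - <<'E'
from h import *
plan(box2w(-.03,0,.066),YAW+np.pi/2)
E
```

```text
t 7.38 tcp [0.5292 0.0738 0.0603] tilt 0.11 jawyaw deg -96.21 F [-6.9 -1.8 19.1] open -0.0002 q6 1.74
rot deg [ 0.    0.01 -0.11]
off cm (final axes) [-0.57 -0.12  6.  ]
off cm (current axes) [-0.56 -0.11  6.  ]
```

Cell 2 is taken (stopped at 19 N). Next is cell 1.

>>> {"fn": "servo_tool", "kwargs": {"rot": [[0,0,0],[0,0,0],[0,0,0],[0,0,0],[0,0,0],[0,0,0],[0,0,0],[0,0,0]], "offset": [[-1.5,0,0],[0,0,3],[0,0,3],[0,0,0],[0.6,0,0],[0.4,0,0],[0.2,0,0],[0.2,0,0]], "jaw": [0,0,0,0,0,0,0,0]}}

```text
time: 8.38
eef_pos: [0.5215, 0.0148, 0.0581]
tcp_rot: [1.289, 1.155, -1.287]
wrist_force: [0.6, -0.8, 0.1]
opening: -0.0002
```

>>> {"fn": "servo_tool", "kwargs": {"rot": [[0,0,0]], "offset": [[0.1,0,0]], "jaw": [0]}}

```text
time: 8.5
eef_pos: [0.5216, 0.0145, 0.0572]
tcp_rot: [1.289, 1.155, -1.287]
wrist_force: [0.5, -0.0, 0.3]
opening: -0.0004
```

```bash
python3 - <<'E'
from h import *
plan(box2w(-.03,-.06,.066),YAW+np.pi/2)
E
```

```text
t 8.5 tcp [0.5216 0.0145 0.0572] tilt 0.1 jawyaw deg -96.2 F [ 0.5 -0.   0.3] open -0.0004 q6 1.62
rot deg [ 0.02 -0.   -0.1 ]
off cm (final axes) [-0.88  0.    6.02]
off cm (current axes) [-0.88  0.    6.02]
```

>>> {"fn": "servo_tool", "kwargs": {"rot": [[0,0,0],[0,0,0],[0,0,0]], "offset": [[0.2,0,0],[0.3,0,0],[0.2,0,0]], "jaw": [0,0,0]}}

```text
time: 8.88
eef_pos: [0.5215, 0.0141, 0.0502]
tcp_rot: [1.289, 1.155, -1.288]
wrist_force: [-0.4, -0.5, 1.1]
opening: -0.0001
```

```bash
python3 - <<'E'
from h import *
plan([*L,.17],np.pi/2+YAW)
plan([*Rb,.17],np.pi/2+YAW)
E
```

```text
t 8.88 tcp [0.5215 0.0141 0.0502] tilt 0.1 jawyaw deg -96.22 F [-0.4 -0.5  1.1] open -0.0001 q6 1.62
rot deg [-0.01  0.   -0.09]
off cm (final axes) [-11.98   6.19  31.63]
off cm (current axes) [-11.97   6.21  31.63]
t 8.88 tcp [0.5215 0.0141 0.0502] tilt 0.1 jawyaw deg -96.22 F [-0.4 -0.5  1.1] open -0.0001 q6 1.62
rot deg [-0.01  0.   -0.09]
off cm (final axes) [-11.98 -15.46 -27.47]
off cm (current axes) [-12.01 -15.44 -27.47]
```

Cell 1 is empty too, so the empty cells are 5 and 1. I'll fetch the bottle on the right-hand side (y=-0.307).

>>> {"fn": "servo_tool", "kwargs": {"rot": [[0,0,0],[0,0,0],[0,0,0],[0,0,0],[0,0,0],[0,0,0],[0,0,0],[0,0,0],[0,0,0],[0,0,0],[0,0,0],[0,0,0],[0,0,0],[0,0,0]], "offset": [[-3,0,0],[-4,0,0],[-4,0,0],[-4,0.6,3.63],[0,0.6,4],[0,0.8,4],[0,0.8,4],[0,0.8,4],[0,0.8,4],[0,0.8,4],[0,0.5,2.5],[0,0.5,1.5],[0,0,0],[0,0,0]], "jaw": [0,0,0,0.6,0.6,0.6,0.6,0.6,0.6,0.6,0.6,0.6,0.6,0.6]}}

```text
time: 10.62
eef_pos: [0.5486, -0.3056, 0.2002]
tcp_rot: [1.289, 1.156, -1.287]
wrist_force: [-0.0, -0.6, -0.6]
opening: 0.0513
```

```bash
python3 - <<'E'
from h import *
im=wrist('wL')
for P in([*L,.11],[*L,.0]):
    u=wproj('wL',P);print(u.round(1));cv2.circle(im,tuple(u.round().astype(int).tolist()),2,(0,0,255),-1)
cv2.imwrite('pics/wLb.png',im)
plan([*L,.078],np.pi/2+YAW)
E
```

```text
drift mm [0.1 0.1 0.1]
[320.7 198.3]
[320.2 170.2]
t 10.68 tcp [ 0.5486 -0.3056  0.2003] tilt 0.08 jawyaw deg -96.15 F [-0.8  0.8 -0.1] open 0.0514 q6 1.1
rot deg [ 0.07 -0.05 -0.07]
off cm (final axes) [12.23  0.03  0.14]
off cm (current axes) [12.23  0.02  0.15]
```

View pics/wLb.png

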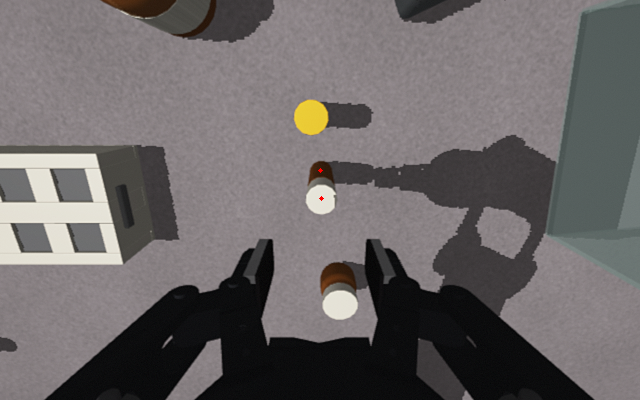

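The cap sits at (320,199), exactly where I predicted, and the yellow look-alike is clear at (311,117). I'll descend and grip.

>>> {"fn": "servo_tool", "kwargs": {"rot": [[0,0,0],[0,0,0],[0,0,0],[0,0,0],[0,0,0],[0,0,0],[0,0,0],[0,0,0],[0,0,0]], "offset": [[3.2,0.03,0.14],[3.5,0,0],[3,0,0],[1.5,0,0],[1,0,0],[0,0,0],[0,0,0],[0,0,0],[0,0,0]], "jaw": [0.6,0.6,0.6,0.6,0.6,0.6,0.2,0.2,0.2], "squeeze": 40}}

```text
time: 11.8
eef_pos: [0.55, -0.3088, 0.0799]
tcp_rot: [1.29, 1.152, -1.286]
wrist_force: [-0.0, 2.1, 5.6]
opening: 0.0272
```

>>> {"fn": "servo_tool", "kwargs": {"rot": [[0,0,0],[0,0,0],[0,0,0],[0,0,0],[0,0,0],[0,0,0]], "offset": [[-0.5,0,0],[-2,0,0],[-3,0,0],[-3,0,0],[-2,0,0],[0,0,0]], "jaw": [0.2,0.2,0.2,0.2,0.2,0.2]}}

```text
time: 12.55
eef_pos: [0.5502, -0.3093, 0.1862]
tcp_rot: [1.29, 1.149, -1.285]
wrist_force: [-0.2, -0.8, -1.8]
opening: 0.0266
```

```bash
python3 - <<'E'
from h import *
plan(box2w(.0285,.06,.18),YAW+np.pi/2)
cv2.imwrite('pics/wl2.png',eyes.snapshot('wrist')[150:400,160:480])
plan(box2w(.0285,.06,.18),YAW+np.pi/2)
E
```

```text
t 12.55 tcp [ 0.5502 -0.3093  0.1862] tilt 0.39 jawyaw deg -96.22 F [-0.2 -0.8 -1.8] open 0.0266 q6 1.1
rot deg [-0.    0.13 -0.36]
off cm (final axes) [  0.62  -0.5  -37.85]
off cm (current axes) [  0.53  -0.51 -37.85]
t 12.6 tcp [ 0.5492 -0.3086  0.1843] tilt 0.19 jawyaw deg -96.22 F [-0.8 -0.1 -1.9] open 0.0266 q6 1.1
rot deg [-0.    0.04 -0.19]
off cm (final axes) [  0.43  -0.39 -37.8 ]
off cm (current axes) [  0.4   -0.39 -37.8 ]
```

View pics/wl2.png

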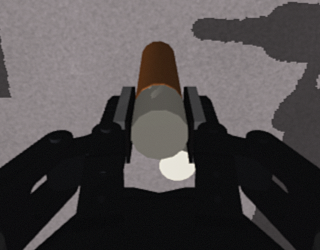

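>>> {"fn": "servo_tool", "kwargs": {"rot": [[0,0,-0.15],[0,0,0],[0,0,0],[0,0,0],[0,0,0],[0,0,0],[0,0,0],[0,0,0],[0,0,0],[0,0,0],[0,0,0],[0,0,0],[0,0,0],[0,0,0]], "offset": [[0,0,-1.8],[0,0,-3],[0,0,-4],[0,-0.1,-4],[0,-0.1,-4],[0,-0.1,-4],[0,-0.1,-4],[0,0,-4],[0,0,-4],[0,0,-3],[0,0,-1.5],[0,0,-0.5],[0,0,0],[0,0,0]], "jaw": [0.2,0.2,0.2,0.2,0.2,0.2,0.2,0.2,0.2,0.2,0.2,0.2,0.2,0.2]}}

```text
time: 14.35
eef_pos: [0.5857, 0.0669, 0.1834]
tcp_rot: [1.289, 1.156, -1.291]
wrist_force: [-0.1, -0.2, -1.9]
opening: 0.0268
```

```bash
python3 - <<'E'
from h import *
plan(box2w(.0285,.06,.148),YAW+np.pi/2)
im=wrist('wc5');cv2.imwrite('pics/wc5b.png',cv2.resize(im[80:330,180:480],None,fx=2.4,fy=2.4))
im=eyes.snapshot('scene');cv2.imwrite('pics/sc5b.png',cv2.resize(im[110:250,270:410],None,fx=4,fy=4))
E
```

```text
t 14.35 tcp [0.5857 0.0669 0.1834] tilt 0.06 jawyaw deg -96.29 F [-0.1 -0.2 -1.9] open 0.0268 q6 1.72
rot deg [-0.07  0.02  0.06]
off cm (final axes) [ 3.54  0.04 -0.07]
off cm (current axes) [ 3.54  0.04 -0.08]
drift mm [ 0.1 -0.   0.1]
```

View pics/wc5b.png

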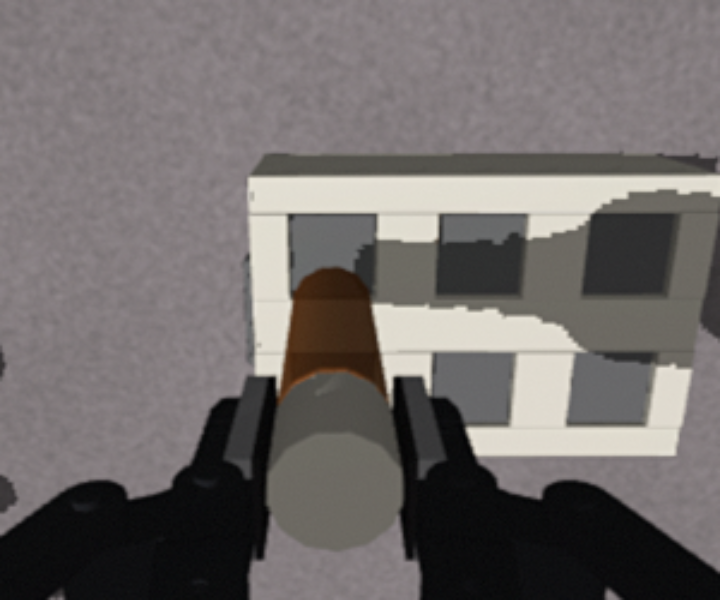

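View pics/sc5b.png

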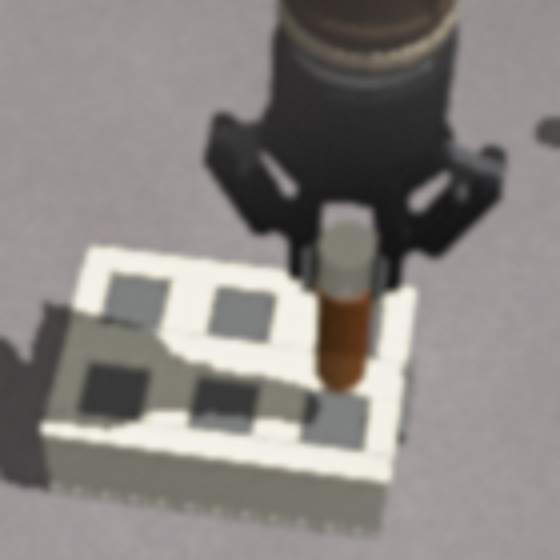

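```bash
python3 - <<'E'
from h import *
d=np.load('wc5.npz');p=d['p']
a=np.linspace(0,2*np.pi,60)
for z,off in((p[2]-.0775,0),(p[2]-.0785,0)):
    c=np.array([wproj('wc5',[p[0]+.014*np.cos(t),p[1]+.014*np.sin(t),z]) for t in a]);
    print(z.round(4),c.min(0).round(1),c.max(0).round(1))
im=cv2.imread('pics/wc5.png');h=cv2.cvtColor(im,cv2.COLOR_BGR2HSV)
m=cv2.inRange(h,(5,120,40),(20,255,255))[170:260,280:360]
ys,xs=np.nonzero(m);print('amber top row',ys.min()+170,[ (y+170,xs[ys==y].min()+280,xs[ys==y].max()+280) for y in range(20,50,6) if (ys==y).any()])
E
```

```text
0.1059 [302.3 187.3] [335.8 218.8]
0.1049 [302.4 187. ] [335.7 218.3]
amber top row 192 [(196, np.int64(306), np.int64(329)), (202, np.int64(302), np.int64(333)), (208, np.int64(302), np.int64(333)), (214, np.int64(301), np.int64(334))]
```

```bash
cat > heldfit.py <<'E'
from h import *
import sys
from scipy.optimize import least_squares
# silhouettes: predict for bottle axis foot (fx,fy,fz), tilt -> draw on wrist image
def draw(name,foot,top,out,x0,y0,w,h,k):
    im=cv2.imread(f'pics/{name}.png');im=cv2.resize(im[y0:y0+h,x0:x0+w],None,fx=k,fy=k,interpolation=cv2.INTER_CUBIC)
    a=np.linspace(0,2*np.pi,60)
    for f,col in((0,(0,255,0)),(.083/.11,(255,255,0)),(1,(0,0,255))):
        C=np.array(foot)*(1-f)+np.array(top)*f
        c=np.array([(wproj(name,C+[.014*np.cos(t),.014*np.sin(t),0])-[x0,y0]+.5)*k-.5 for t in a]).round().astype(int)
        cv2.polylines(im,[c],True,col,1)
    cv2.imwrite(out,im)
E
python3 - <<'E'
from heldfit import *
p=np.load('wc5.npz')['p']
draw('wc5',[p[0],p[1],p[2]-.0775],[p[0],p[1],p[2]+.0325],'pics/fit1.png',260,160,120,160,4)
E
```

```text
(no output)
```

View pics/fit1.png

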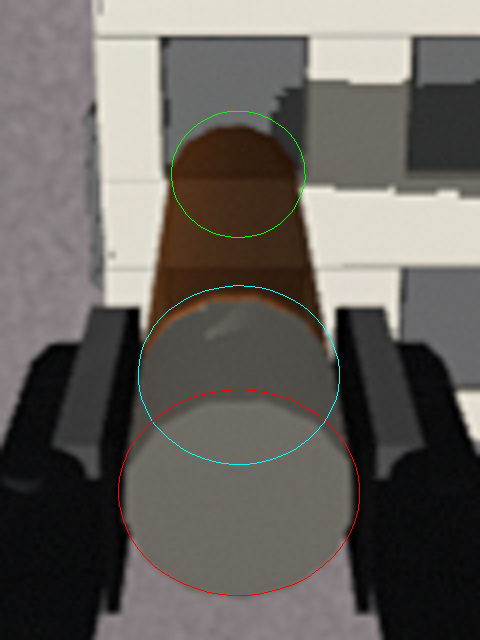

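```bash
python3 - <<'E'
from heldfit import *
p=np.load('wc5.npz')['p']
dx=-.0015
draw('wc5',[p[0]-.0025,p[1]+.0003,p[2]-.0815],[p[0]-.0010,p[1],p[2]+.0285],'pics/fit2.png',260,160,120,160,4)
E
```

```text
(no output)
```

View pics/fit2.png

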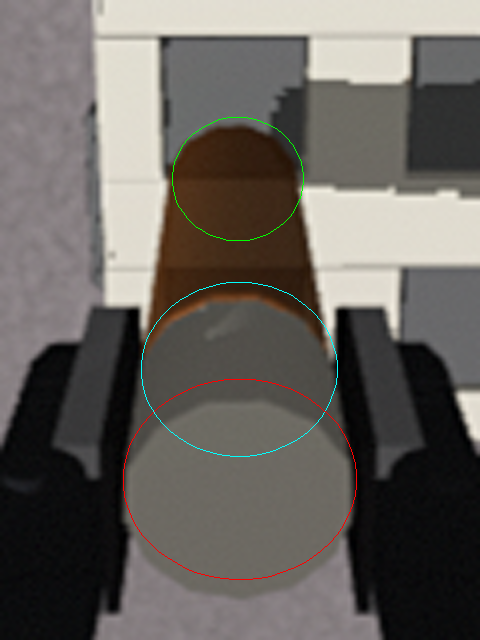

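```bash
python3 - <<'E'
from h import *
p=np.load('wc5.npz')['p'];k=6;x0,y0=310,150
im=cv2.imread('pics/sc5b.png');full=cv2.resize(im,None,fx=1,fy=1)
a=np.linspace(0,2*np.pi,60)
for dx,col in((-.0038,(0,255,0)),(-.0015,(0,0,255))):
    for z in (p[2]-.081,p[2]+.029):
        c=np.array([(proj('scene',[p[0]+dx+.014*np.cos(t),p[1]+.014*np.sin(t),z])-[270,110]+.5)*4-.5 for t in a])
        print(dx,c.min(0).round(1),c.max(0).round(1))
        cv2.polylines(im,[c.round().astype(int)],True,col,1)
cv2.imwrite('pics/sfit.png',cv2.resize(im[160:420,250:450],None,fx=2,fy=2))
E
```

```text
-0.0038 [308.4 347.9] [362.4 393.1]
-0.0038 [315.3 218.2] [375.  265.9]
-0.0015 [308.2 351.6] [362.3 396.8]
-0.0015 [315.1 222.1] [375.  269.8]
```

View pics/sfit.png

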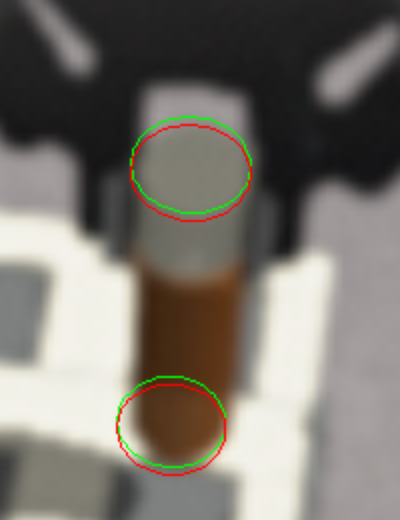

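>>> {"fn": "servo_tool", "kwargs": {"rot": [[0,0,0],[0,0,0],[0,0,0],[0,0,0]], "offset": [[1,0.43,0.04],[1.5,0,0],[0.6,0,0],[0,0,0]], "jaw": [0.2,0.2,0.2,0.2]}}

```text
time: 14.95
eef_pos: [0.589, 0.067, 0.151]
tcp_rot: [1.287, 1.158, -1.291]
wrist_force: [-0.2, 0.7, -1.2]
opening: 0.027
```

```bash
python3 - <<'E'
from h import *
plan(box2w(.0285,.06,.148),YAW+np.pi/2)
im=wrist('wc5c');cv2.imwrite('pics/wc5d.png',cv2.resize(im[80:330,180:480],None,fx=2.4,fy=2.4))
E
```

```text
t 14.95 tcp [0.589 0.067 0.151] tilt 0.2 jawyaw deg -96.22 F [-0.2  0.7 -1.2] open 0.027 q6 1.72
rot deg [-0.    0.02  0.2 ]
off cm (final axes) [ 0.3  -0.29 -0.03]
off cm (current axes) [ 0.3  -0.29 -0.03]
drift mm [0.6 0.1 0.8]
```

View pics/wc5d.png

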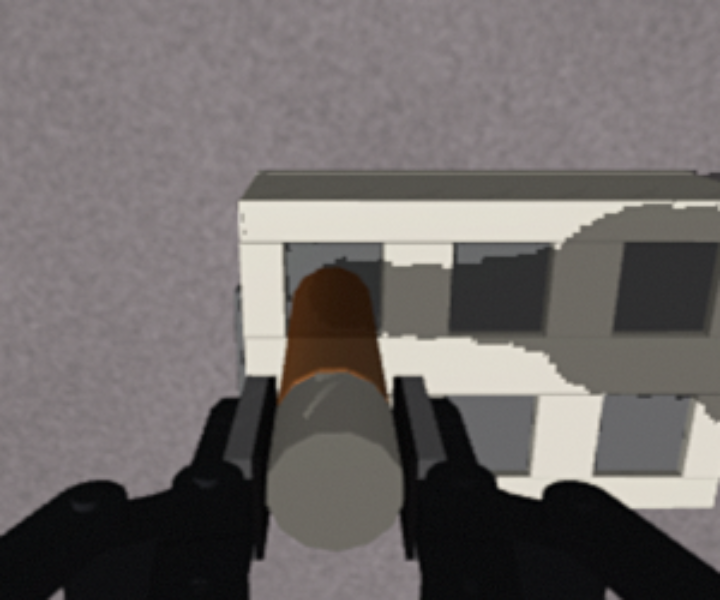

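```bash
python3 - <<'E'
from h import *
p=np.load('wc5c.npz')['p'];print(p.round(4))
e=np.array([np.cos(YAW),np.sin(YAW)])
f=lambda uv,z:(wplane('wc5c',uv,z)[:2]-BX)@e*1e3
im=cv2.imread('pics/wc5c.png');g=cv2.cvtColor(im,6)
print('cell +x edge',f((318,180.8),.065),f((318,180.8),.062),'nominal 48')
print('cell -x edge',f((390,80+335/2.4),.065),'nominal 12')
print('box top +x edge',f((318,80+200/2.4),.065),'nominal 63')
for h in(.078,.080,.082): print('foot far',f((318.5,191.4),p[2]-h),'centre',f((318.5,191.4),p[2]-h)-14)
E
```

```text
[0.589 0.067 0.151]
cell +x edge 48.40026651454402 47.578210535985114 nominal 48
cell -x edge 12.8289665073279 nominal 12
box top +x edge 63.40965799778704 nominal 63
foot far 41.511426610629194 centre 27.511426610629194
foot far 40.88144186257365 centre 26.881441862573652
foot far 40.25145711451809 centre 26.25145711451809
```

>>> {"fn": "servo_tool", "kwargs": {"rot": [[0,0,0],[0,0,0],[0,0,0],[0,0,0]], "offset": [[0,0.18,0],[0.3,0,0],[0.3,0,0],[0.3,0,0]], "jaw": [0.2,0.2,0.2,0.2]}}

```text
time: 15.5
eef_pos: [0.5918, 0.0668, 0.1433]
tcp_rot: [1.288, 1.157, -1.289]
wrist_force: [0.1, 0.5, -1.1]
opening: 0.0273
```

>>> {"fn": "servo_tool", "kwargs": {"rot": [[0,0,0],[0,0,0],[0,0,0]], "offset": [[0.3,0,0],[0.3,0,0],[0.2,0,0]], "jaw": [0.2,0.2,0.2]}}

```text
time: 15.88
eef_pos: [0.5917, 0.0668, 0.1354]
tcp_rot: [1.288, 1.157, -1.289]
wrist_force: [-0.7, 0.4, -0.5]
opening: 0.0269
```

>>> {"fn": "servo_tool", "kwargs": {"rot": [[0,0,0],[0,0,0],[0,0,0],[0,0,0]], "offset": [[0.3,0,0],[0.3,0,0],[0.3,0,0],[0.3,0,0]], "jaw": [0.2,0.2,0.2,0.2]}}

```text
time: 16.38
eef_pos: [0.5917, 0.0668, 0.1231]
tcp_rot: [1.288, 1.157, -1.289]
wrist_force: [-0.3, -0.1, -0.9]
opening: 0.0266
```

>>> {"fn": "servo_tool", "kwargs": {"rot": [[0,0,0],[0,0,0],[0,0,0],[0,0,0]], "offset": [[0.3,0,0],[0.3,0,0],[0.3,0,0],[0.3,0,0]], "jaw": [0.2,0.2,0.2,0.2]}}

```text
time: 16.88
eef_pos: [0.5919, 0.0668, 0.1113]
tcp_rot: [1.288, 1.156, -1.289]
wrist_force: [-0.7, 0.4, -1.7]
opening: 0.0271
```

>>> {"fn": "servo_tool", "kwargs": {"rot": [[0,0,0],[0,0,0],[0,0,0],[0,0,0],[0,0,0]], "offset": [[0.4,0,0],[0.4,0,0],[0.4,0,0],[0.4,0,0],[0.2,0,0]], "jaw": [0.2,0.2,0.2,0.2,0.2]}}

```text
time: 17.5
eef_pos: [0.5916, 0.0668, 0.0931]
tcp_rot: [1.288, 1.157, -1.29]
wrist_force: [-0.4, 0.4, -1.3]
opening: 0.0269
```

>>> {"fn": "servo_tool", "kwargs": {"rot": [[0,0,0],[0,0,0]], "offset": [[0.2,0,0],[0.2,0,0]], "jaw": [0.2,0.2]}}

```text
time: 17.75
eef_pos: [0.5919, 0.0668, 0.0895]
tcp_rot: [1.289, 1.156, -1.289]
wrist_force: [-0.4, 0.0, -1.1]
opening: 0.0264
```

>>> {"fn": "servo_tool", "kwargs": {"rot": [[0,0,0],[0,0,0]], "offset": [[0.1,0,0],[0.1,0,0]], "jaw": [0.2,0.2]}}

```text
time: 18.0
eef_pos: [0.5919, 0.0668, 0.0875]
tcp_rot: [1.288, 1.156, -1.289]
wrist_force: [0.2, -0.6, -1.4]
opening: 0.0271
```

>>> {"fn": "servo_tool", "kwargs": {"rot": [[0,0,0],[0,0,0]], "offset": [[0.1,0,0],[0.1,0,0]], "jaw": [0.2,0.2]}}

```text
time: 18.25
eef_pos: [0.5921, 0.0668, 0.0859]
tcp_rot: [1.289, 1.156, -1.289]
wrist_force: [-0.7, -0.3, 4.2]
opening: 0.0267
```

>>> {"fn": "servo_tool", "kwargs": {"rot": [[0,0,0],[0,0,0]], "offset": [[0.1,0,0],[0,0,0]], "jaw": [0.2,0.2]}}

```text
time: 18.5
eef_pos: [0.5924, 0.0668, 0.086]
tcp_rot: [1.289, 1.156, -1.289]
wrist_force: [-1.5, 0.5, 6.0]
opening: 0.0271
```

The bottle is on the floor: TCP 0.086 with an upward reaction of 6 N. Releasing.

>>> {"fn": "servo_tool", "kwargs": {"rot": [[0,0,0],[0,0,0],[0,0,0],[0,0,0]], "offset": [[-0.1,0,0],[0,0,0],[0,0,0],[0,0,0]], "jaw": [0.35,0.5,0.5,0.5]}}

```text
time: 19.0
eef_pos: [0.5917, 0.0668, 0.0853]
tcp_rot: [1.288, 1.157, -1.289]
wrist_force: [0.7, -0.4, 0.5]
opening: 0.043
```

>>> {"fn": "servo_tool", "kwargs": {"rot": [[0,0,0],[0,0,0],[0,0,0],[0,0,0]], "offset": [[-1,0,0],[-3,0,0],[-5,0,0],[-3,0,0]], "jaw": [0.5,0.5,0.5,0.5]}}

```text
time: 19.5
eef_pos: [0.5934, 0.0669, 0.2091]
tcp_rot: [1.291, 1.153, -1.286]
wrist_force: [0.6, 1.4, -0.4]
opening: 0.0425
```

```bash
python3 - <<'E'
from h import *
plan([*Rb,.2],YAW+np.pi/2)
im=eyes.snapshot('scene');cv2.imwrite('pics/s2.png',cv2.resize(im[120:250,270:410],None,fx=4,fy=4))
plan([*Rb,.2],YAW+np.pi/2)
E
```

```text
t 19.5 tcp [0.5934 0.0669 0.2091] tilt 0.22 jawyaw deg -96.22 F [ 0.6  1.4 -0.4] open 0.0425 q6 1.72
rot deg [-0.   -0.04 -0.21]
off cm (final axes) [  0.91 -22.03 -21.46]
off cm (current axes) [  0.84 -22.04 -21.45]
t 19.55 tcp [0.5958 0.067  0.2133] tilt 0.59 jawyaw deg -96.21 F [ 2.1 -0.   3.2] open 0.0423 q6 1.72
rot deg [ 0.   -0.09 -0.59]
off cm (final axes) [  1.33 -22.27 -21.41]
off cm (current axes) [  1.14 -22.28 -21.41]
```

View pics/s2.png

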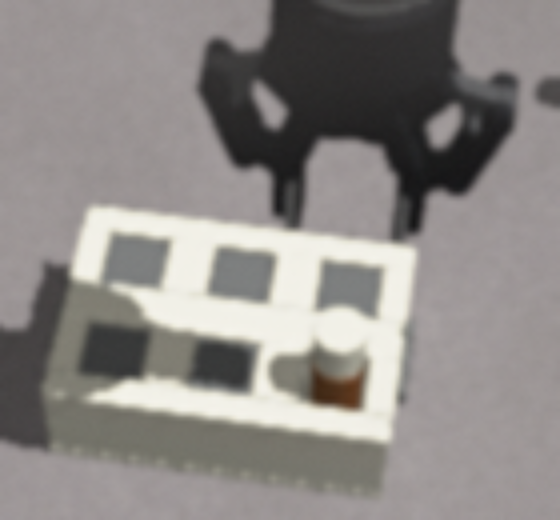

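The first bottle is seated in cell 5; its cap stands out at crop (340,330). Now the second bottle.

>>> {"fn": "servo_tool", "kwargs": {"rot": [[0,0,0],[0,0,0],[0,0,0],[0,0,0],[0,0,0],[0,0,0],[0,0,0],[0,0,0],[0,0,0],[0,0,0],[0,0,0]], "offset": [[0.6,-1.5,-1.5],[0,-2.6,-2.6],[0,-3.3,-3.2],[0,-3.3,-3.2],[0,-3.3,-3.2],[0,-3.3,-3.2],[0,-2.6,-2.6],[0,-1.4,-1.3],[0,-0.6,-0.6],[0,0,0],[0,0,0]], "jaw": [0.6,0.6,0.6,0.6,0.6,0.6,0.6,0.6,0.6,0.6,0.6]}}

```text
time: 20.92
eef_pos: [0.3974, 0.3027, 0.1992]
tcp_rot: [1.288, 1.156, -1.29]
wrist_force: [1.0, 0.5, -0.4]
opening: 0.0519
```

```bash
python3 - <<'E'
from h import *
im=wrist('wR')
for P in([*Rb,.11],):
    u=wproj('wR',P);print(u.round(1));cv2.circle(im,tuple(u.round().astype(int).tolist()),2,(0,0,255),-1)
cv2.imwrite('pics/wRb.png',im)
plan([*Rb,.08],np.pi/2+YAW)
E
```

```text
drift mm [ 0.2 -0.   0.1]
[317.5 198.8]
t 20.98 tcp [0.3976 0.3027 0.1993] tilt 0.06 jawyaw deg -96.27 F [ 0.3  0.7 -0.1] open 0.0511 q6 2.24
rot deg [-0.06  0.03  0.06]
off cm (final axes) [11.93 -0.02 -0.13]
off cm (current axes) [ 1.193e+01 -1.000e-02 -1.400e-01]
```

View pics/wRb.png

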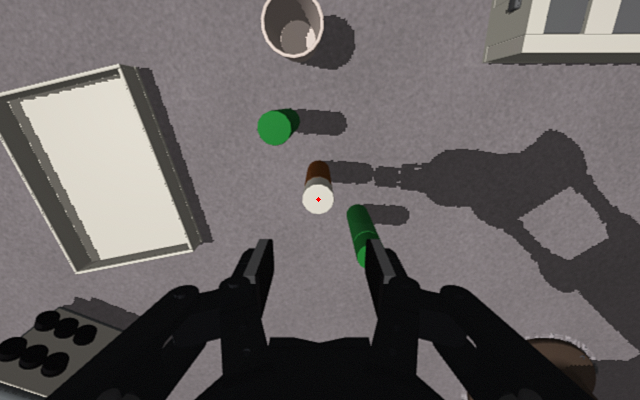

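The cap is at (318,199) as predicted, and the greens are clear at (276,127) and (362,240). Descending to grip.

>>> {"fn": "servo_tool", "kwargs": {"rot": [[0,0,0],[0,0,0],[0,0,0],[0,0,0],[0,0,0],[0,0,0],[0,0,0],[0,0,0],[0,0,0]], "offset": [[3,-0.12,-0.13],[3.5,0,0],[3,0,0],[1.4,0,0],[1,0,0],[0,0,0],[0,0,0],[0,0,0],[0,0,0]], "jaw": [0.6,0.6,0.6,0.6,0.6,0.6,0.2,0.2,0.2], "squeeze": 40}}

```text
time: 22.1
eef_pos: [0.3971, 0.3051, 0.0818]
tcp_rot: [1.29, 1.156, -1.287]
wrist_force: [-0.2, -1.2, 5.4]
opening: 0.0269
```

>>> {"fn": "servo_tool", "kwargs": {"rot": [[0,0,0],[0,0,0],[0,0,0],[0,0,0],[0,0,0],[0,0,0],[0,0,0]], "offset": [[-0.5,0,0],[-2,0,0],[-3,0,0],[-3,0,0],[-2,0,0],[-0.7,0,0],[0,0,0]], "jaw": [0.2,0.2,0.2,0.2,0.2,0.2,0.2]}}

```text
time: 22.98
eef_pos: [0.3961, 0.3047, 0.1925]
tcp_rot: [1.288, 1.157, -1.289]
wrist_force: [0.1, 0.1, -1.6]
opening: 0.0271
```

```bash
python3 - <<'E'
from h import *
plan(box2w(-.028,.0,.19),YAW+np.pi/2)
E
```

```text
t 22.98 tcp [0.3961 0.3047 0.1925] tilt 0.04 jawyaw deg -96.22 F [ 0.1  0.1 -1.6] open 0.0271 q6 2.25
rot deg [ 0.   -0.01  0.04]
off cm (final axes) [ 0.25 15.82 27.52]
off cm (current axes) [ 0.24 15.82 27.52]
```

>>> {"fn": "servo_tool", "kwargs": {"rot": [[0,0,0],[0,0,0],[0,0,0],[0,0,0],[0,0,0],[0,0,0],[0,0,0],[0,0,0],[0,0,0],[0,0,0],[0,0,0],[0,0,0]], "offset": [[0,1,1.7],[0,1.7,3],[0,2.3,4],[0,2.3,4],[0,2.3,4],[0,2.3,4],[0,1.9,3.3],[0,1.3,2.1],[0,0.7,1],[0,0.3,0.42],[0,0,0],[0,0,0]], "jaw": [0.2,0.2,0.2,0.2,0.2,0.2,0.2,0.2,0.2,0.2,0.2,0.2]}}

```text
time: 24.48
eef_pos: [0.5261, 0.0145, 0.1923]
tcp_rot: [1.288, 1.158, -1.289]
wrist_force: [-0.3, 1.1, 0.4]
opening: 0.027
```

>>> {"fn": "servo_tool", "kwargs": {"rot": [[0,0,0],[0,0,0],[0,0,0],[0,0,0],[0,0,0]], "offset": [[1,0,0],[1.5,0,0],[0.8,0,0],[0.3,0,0],[0,0,0]], "jaw": [0.2,0.2,0.2,0.2,0.2]}}

```text
time: 25.1
eef_pos: [0.5264, 0.0137, 0.1562]
tcp_rot: [1.288, 1.157, -1.29]
wrist_force: [-0.1, -0.8, -0.4]
opening: 0.0266
```

```bash
python3 - <<'E'
from h import *
plan(box2w(-.0285,.0,.15),YAW+np.pi/2)
im=wrist('wc1');cv2.imwrite('pics/wc1b.png',cv2.resize(im[80:330,180:480],None,fx=2.4,fy=2.4))
E
```

```text
t 25.1 tcp [0.5264 0.0137 0.1562] tilt 0.08 jawyaw deg -96.22 F [-0.1 -0.8 -0.4] open 0.0266 q6 1.62
rot deg [-0.    0.    0.08]
off cm (final axes) [ 0.62 -0.33 -0.  ]
off cm (current axes) [ 0.62 -0.33 -0.  ]
drift mm [ 0.3 -0.   0.4]
```

View pics/wc1b.png

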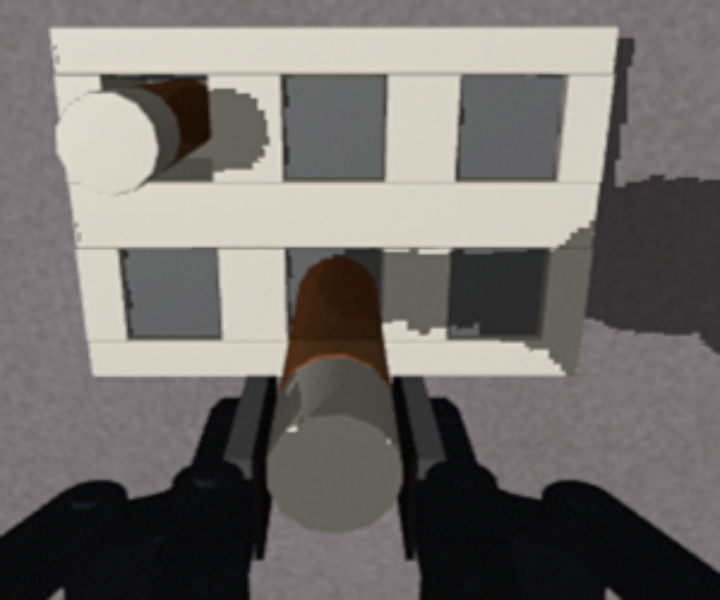

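```bash
python3 - <<'E'
from h import *
n='wc1';p=np.load(n+'.npz')['p']
e=np.array([np.cos(YAW),np.sin(YAW)]);ey=np.array([-e[1],e[0]])
def f(cx,cy,z):
    q=wplane(n,(180+(cx+.5)/2.4-.5,80+(cy+.5)/2.4-.5),z)[:2]-BX;return (np.array([q@e,q@ey])*1e3).round(1)
print('cell +x edge (-12)',f(336,248,.065),'-x edge (-48)',f(250,341,.065))
print('cell y edges (±18)',f(287,270,.065),f(383,270,.065))
for h in(.080,.082):
    print('foot far',f(338,256,p[2]-h),'sides',f(297,292,p[2]-h),f(380.5,292,p[2]-h))
im=cv2.imread('pics/wc1.png');h=cv2.cvtColor(im,cv2.COLOR_BGR2HSV)
m=cv2.inRange(h,(5,120,30),(20,255,255))[175:230,290:350];ys,xs=np.nonzero(m);print('top',ys.min()+175,[(y+175,xs[ys==y].min()+290,xs[ys==y].max()+290) for y in range(10,40,4) if (ys==y).any()])
E
```

```text
cell +x edge (-12) [-11.4  -0.6] -x edge (-48) [-47.9  31.9]
cell y edges (±18) [-19.7  17.3] [-19.7 -17.8]
foot far [-11.1  -1.3] sides [-24.3  13.1] [-24.3 -16.2]
foot far [-11.7  -1.3] sides [-25.   13.3] [-25.  -16.4]
top 187 [(189, np.int64(313), np.int64(328)), (193, np.int64(308), np.int64(332)), (197, np.int64(306), np.int64(335)), (201, np.int64(305), np.int64(336)), (205, np.int64(304), np.int64(336)), (209, np.int64(303), np.int64(337)), (213, np.int64(302), np.int64(338))]
```

>>> {"fn": "servo_tool", "kwargs": {"rot": [[0,0,0],[0,0,0],[0,0,0],[0,0,0],[0,0,0],[0,0,0]], "offset": [[0,-0.5,-0.12],[0,0,0],[0.3,0,0],[0.3,0,0],[0.3,0,0],[0.3,0,0]], "jaw": [0.2,0.2,0.2,0.2,0.2,0.2]}}

```text
time: 25.9
eef_pos: [0.5216, 0.0154, 0.1442]
tcp_rot: [1.288, 1.157, -1.29]
wrist_force: [-0.3, 0.3, -1.4]
opening: 0.0269
```

>>> {"fn": "servo_tool", "kwargs": {"rot": [[0,0,0],[0,0,0],[0,0,0]], "offset": [[0.2,0,0],[0.3,0,0],[0.3,0,0]], "jaw": [0.2,0.2,0.2]}}

```text
time: 26.28
eef_pos: [0.5218, 0.0154, 0.1365]
tcp_rot: [1.289, 1.156, -1.289]
wrist_force: [0.3, -0.2, 0.3]
opening: 0.0269
```

>>> {"fn": "servo_tool", "kwargs": {"rot": [[0,0,0],[0,0,0],[0,0,0],[0,0,0]], "offset": [[0.3,0,0],[0.3,0,0],[0.3,0,0],[0.3,0,0]], "jaw": [0.2,0.2,0.2,0.2]}}

```text
time: 26.78
eef_pos: [0.5216, 0.0154, 0.1242]
tcp_rot: [1.288, 1.157, -1.289]
wrist_force: [-0.9, 0.6, -1.0]
opening: 0.0267
```

>>> {"fn": "servo_tool", "kwargs": {"rot": [[0,0,0],[0,0,0],[0,0,0],[0,0,0]], "offset": [[0.3,0,0],[0.3,0,0],[0.3,0,0],[0.3,0,0]], "jaw": [0.2,0.2,0.2,0.2]}}

```text
time: 27.28
eef_pos: [0.5217, 0.0154, 0.1123]
tcp_rot: [1.288, 1.156, -1.289]
wrist_force: [-1.2, 0.3, -1.6]
opening: 0.027
```

>>> {"fn": "servo_tool", "kwargs": {"rot": [[0,0,0],[0,0,0],[0,0,0],[0,0,0],[0,0,0]], "offset": [[0.4,0,0],[0.4,0,0],[0.4,0,0],[0.4,0,0],[0.2,0,0]], "jaw": [0.2,0.2,0.2,0.2,0.2]}}

```text
time: 27.9
eef_pos: [0.5214, 0.0154, 0.0941]
tcp_rot: [1.288, 1.157, -1.29]
wrist_force: [-0.1, -0.6, -1.2]
opening: 0.0267
```

>>> {"fn": "servo_tool", "kwargs": {"rot": [[0,0,0],[0,0,0],[0,0,0]], "offset": [[0.2,0,0],[0.2,0,0],[0.1,0,0]], "jaw": [0.2,0.2,0.2]}}

```text
time: 28.28
eef_pos: [0.5216, 0.0154, 0.0894]
tcp_rot: [1.288, 1.157, -1.289]
wrist_force: [0.0, 0.0, -1.7]
opening: 0.0272
```

>>> {"fn": "servo_tool", "kwargs": {"rot": [[0,0,0],[0,0,0]], "offset": [[0.1,0,0],[0.1,0,0]], "jaw": [0.2,0.2]}}

```text
time: 28.52
eef_pos: [0.5219, 0.0154, 0.0879]
tcp_rot: [1.289, 1.156, -1.289]
wrist_force: [-1.1, -0.2, 3.8]
opening: 0.0264
```

Floor contact at 0.088, which matches a grip offset of 0.082. Releasing, then backing off and checking.

>>> {"fn": "servo_tool", "kwargs": {"rot": [[0,0,0],[0,0,0],[0,0,0],[0,0,0],[0,0,0]], "offset": [[0.1,0,0],[-0.1,0,0],[0,0,0],[0,0,0],[0,0,0]], "jaw": [0.2,0.35,0.45,0.45,0.45]}}

```text
time: 29.15
eef_pos: [0.5215, 0.0154, 0.0874]
tcp_rot: [1.288, 1.157, -1.289]
wrist_force: [0.2, 0.4, -0.1]
opening: 0.0382
```

>>> {"fn": "servo_tool", "kwargs": {"rot": [[0,0,0],[0,0,0],[0,0,0],[0,0,0],[0,0,0],[0,0,0],[0,0,0],[0,0,0],[0,0,0]], "offset": [[-1,0,0],[-3,0,0],[-4,0,0],[-4,0,0],[-2,0,2],[0,-2,4],[0,-2,4],[0,0,2],[0,0,0]], "jaw": [0.45,0.45,0.45,0.45,0.45,0.45,0.45,0.45,0.45]}}

```text
time: 30.28
eef_pos: [0.4689, -0.1006, 0.2284]
tcp_rot: [1.291, 1.154, -1.29]
wrist_force: [0.0, -0.3, -0.2]
opening: 0.0387
```

```bash
python3 - <<'E'
from h import *
im=eyes.snapshot('scene');cv2.imwrite('pics/s3f.png',im);cv2.imwrite('pics/s3.png',cv2.resize(im[140:250,260:400],None,fx=5,fy=5))
t=eyes.snapshot('top');cv2.imwrite('pics/t3.png',t)
# caps: expected top z .116
for nm,(x,y) in(('c5',(.0285,.06)),('c1',(-.031,0))):
    for n,i in(("scene",im),("top",t)):
        u=proj(n,box2w(x,y,.116));print(nm,n,u.round(1))
print(env.get_obs()['time'])
E
```

```text
c5 scene [354.  200.3]
c5 top [281.6 183.9]
c1 scene [329.7 173.5]
c1 top [302.5 209.5]
30.375
```

View pics/s3.png

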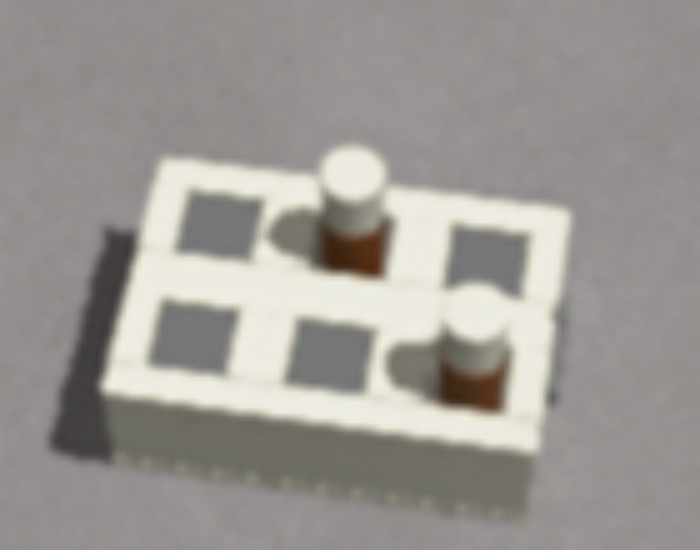

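View pics/s3f.png

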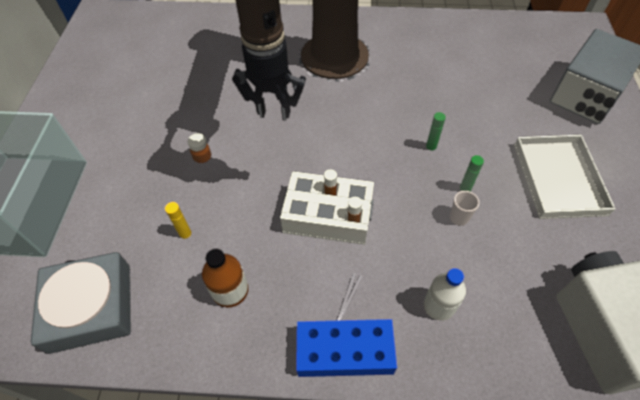

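View pics/t3.png

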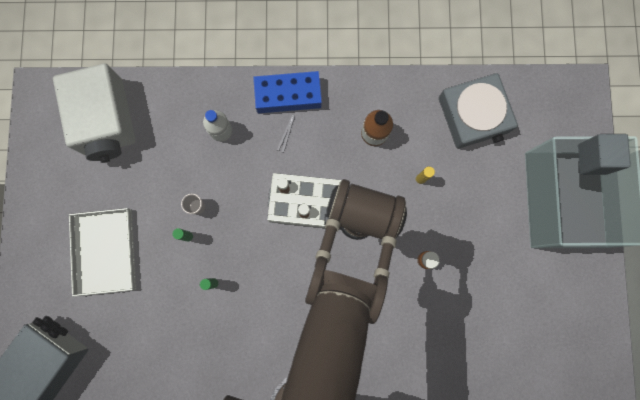

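Both caps stand upright within about 2 px of where a seated bottle should project, at (355,202) and (331,174) in the scene view. The bystanders haven't moved and the gripper is clear, so I'm handing in.

```bash
python3 -c "
from workcell import workorder
print(workorder.finish_job())"
```

```text
the job is handed in; nothing more can be done
None
```

Both tall amber bottles now stand in the box's two empty cells, and I handed the job in at about 30 s; it reported no verdict.

- **Finding the cells:** I pressed gently with the shut fingers. Cells 4 and 2 stopped hard (15 N and about 23 N), so they are taken. Cells 5 and 1 swung about 12 mm down at around 1 N, so they are empty. I did not probe cells 0 and 3, since both empty ones were already found.
- **Placing:** the bottle from y = -0.31 went into cell 5 and the one from y = +0.30 into cell 1. In the camera pictures the bottles' feet sat a few millimetres off the tool's centre, so I corrected by up to 6 mm before lowering. Each came down until the cell floor pushed back with 4–6 N, at the height expected for a seated bottle, and was then released.
- **Last checks:** in the scene view both bottles look upright, with their caps within about 2 pixels (roughly 4 mm) of where a seated bottle should appear. The bystanders and the green and yellow look-alikes look unmoved, and the gripper is clear at about zero force. No check failed. The cameras disagreed by about 2 mm on positions, within the stated calibration.

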